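Push the batten offcut off the ledge into the scrap chute

TASK

Clear the tongued wooden offcut from the raised ledge: push it across until it lies flat along the sprung metal fence, then push it along the fence, through the gap between the fence and the black stop bar, so that it drops off the end of the ledge into the scrap chute. Push gently, never harder than about 15 newtons, and keep it on the ledge until it drops (do not lift it or carry it). Leave all the other things where they are.

Things in the scene. Friction and masses are not known exactly. Their poses are not given: they have to be found in the camera images.
- station: Fixed raised grey-topped plywood ledge with a chute and a blue catch bin at its +y end. Origin at table level below the ledge's end edge; z up, x across the ledge, y along it towards the chute. Its flat top is 130 mm above the origin and covers x -100 to 130, y -360 to 0 mm; there it ends in a drop. The place of the fence and stop bar on it changes from run to run by c (0 to 45 mm), see the two zones; c is not measured.
- fence_zone (a point): Fixed point on the ledge's top, station x 57.5, y -125 mm: middle of the zone where the sprung aluminium fence may be. The fence is a rail along y (-250 to 0 mm), top 25 mm above the ledge; its face looks to -x and is at station x = 35 mm + c. It gives 1 mm per 6 N towards +x (at most 12 mm) and springs back. A bar with knobs (37 mm high) stands 26 mm behind the face.
- gap_zone (a point): Fixed point on the ledge's top, station x 35.5, y -11 mm: middle of the zone where the gap may be. A rigid black stop bar lies across the end of the ledge (y -22 to 0, 27 mm high) from x = -139 mm + c to -9 mm + c: a 44 mm gap is left between it and the fence's face. Bar and fence share one clamped carriage (same c), which pushes do not shift.
- chute_mouth (a point): Fixed point in the middle of the chute's mouth, level with the ledge's top. The mouth covers station x -35 to 105, y 0 to 100 mm; aluminium walls 3 mm thick, top level with the ledge; inside, a steep slide leads down into the blue bin (rim 54 mm above the table, out to station y 219 mm).
- offcut: Loose wooden offcut of a tongued batten, about 70 g: 40 mm wide (its x), 80 mm long (its y), flat sides 26 mm high, with a 14 mm wide, 6 mm high tongue along the top (32 mm in all). Origin at its centre, 16 mm above its underside. It starts flat on the ledge, within 0.25 rad of station y, clear of the fence, in line with the stop bar, its centre 120 to 170 mm before the end edge.
- ledge_tape: Loose blue tape roll (ring, 60 mm across, 24 mm high) on the back end of the ledge (y below -0.28 in the station's frame); leave alone. Origin: centre of its underside.
- dowel_stub: Loose upright dowel stub, 26 mm across, 35 mm high, on the back end of the ledge; leave alone. Origin: centre of its underside.
- stick_jar: Loose glass jar of wooden sticks, 84 mm across, 210 mm high, on the table to the left; leave alone. Origin: centre of its underside.
- glue_bottle: Loose white bottle, 56 mm across, 150 mm high, on the table to the left; leave alone. Origin: centre of its underside.
- table_tape: Loose blue tape roll, 100 mm across, 24 mm high, on the table to the left; leave alone. Origin: centre of its underside.
- glue_gun: Loose blue hot-glue gun lying on its side, about 240 x 150 x 45 mm, on the table to the right; leave alone. Origin: under the middle of its barrel.
- pliers: Loose red-handled pliers lying on the table to the right, about 145 x 60 x 12 mm; leave alone. Origin: at the pivot, underside.

How it is judged:
On the way:
1. the offcut has come along the fence to the end of the ledge, still lying on it: its centre less than 50 mm before the end edge, within 0.2 rad of the ledge's y direction (y of offcut in the frame of station between -0.05 and 0.01 m and z of offcut in the frame of station above 0.135 m and angle between the y axis of offcut and the y axis of station, either way round below 0.2 rad), for 0.05 s.
At the end, for the whole second after the job is handed in: The offcut lies at rest in the chute or its blue bin, its centre at least 40 mm below the top of the ledge and beyond the ledge's end edge, within the walls of chute and bin (z of offcut in the frame of station below 0.09 m and y of offcut in the frame of station between 0 and 0.215 m and x of offcut in the frame of station between -0.05 and 0.12 m and linear speed of offcut below 0.02 m/s); the robot touches nothing.
It fails at once if the offcut pushed or gripped with more than 18 N (contact force between the fingers and offcut above 18 N).
It fails at once if the station pressed by the robot with more than 18 N (contact force between the arm and station above 18 N).
It fails at once if the station pressed by the fingers with more than 18 N (contact force between the fingers and station above 18 N).
It fails at once if the offcut lifted more than 20 mm off the ledge (z of offcut in the frame of station above 0.166 m).
It fails at once if another thing moved by more than 20 mm (distance of any of ledge_tape, dowel_stub, stick_jar, glue_bottle, table_tape, glue_gun, pliers from where it was at the start of the episode above 0.02 m).
It also fails if it takes over 54 s, if anything falls off the work surface, if the arm or the gripper's body presses on something with over 40 N, if the wrist force passes 120 N, or if a joint passes its speed limit or range.

ROBOT

A 6-joint arm with a two-finger parallel gripper is mounted at the origin on the work surface. World frame = base frame: x ahead of the robot, y to its left, z up, the work surface at z = 0. Lengths are in m, angles in rad, forces in N, time in s.
With the tool pointing down it reaches from about 0.35 to 0.775 m from the base axis. Payload 5.5 kg.
Tool frame: the origin (TCP) lies at the very end of the fingers, on their centre line; the grasp point (between the pads) lies hold_point_z behind it (hold_point_z is the distance from the TCP to the grasp point, in m); x points along the fingers, y is the direction in which the jaws open and shut, and the axes are right-handed (so a half turn about x gives the same grasp; the last joint's range is limited). The gripper opens to 85 mm and grips with 20 to 120 N. Pads are 22 mm wide; open, the fingers measure 114 mm over their backs; the gripper's body (76 mm by 85 mm) begins 54 mm behind the grasp point. The pads swing forward as they close: fully open they stand 13 mm farther back than shut.
Start: joints at [1.031, 0.313, 0.046, 1.304, 0, 1.431], TCP at [0.224, 0.53, 0.231] pointing down, gripper open.
Joint ranges: [-2.76, 2.76], [-0.86, 1.69], [-1.03, 1.26], [-2.2, 2.34], [-1.47, 1.5], [-3.14, 3.14]. Speed limits (rad/s): [2.57, 2.57, 3.14, 3.14, 3.14, 3.14].

INTERFACE

Orientations are given as a unit quaternion [w, x, y, z].
In Python, from workcell import * gives the robot as it stands. The module is installed in compiled form; this text tells all that it offers.
- The arm moves only by the tool step_arm, never from a script. Its argument "targets" is a list of rows, each a list of 3 entries, a list of its own where there are three numbers: the turn, a rotation vector about the tool's x, y, z in degrees, then the shift along the tool's x, y, z in cm, then the finger opening in cm, from 0 to 8.54. A call has exactly 10 rows; each row shifts and turns the commanded pose from where the row before left it, along the tool's axes as they then stand; what a row does not reach is not made up. A row lasts 1/10 s, in which the tool goes at most 50 mm and 8.59 degrees, less where a joint would pass 70% of its speed; a pose out of reach is approached as far as the arm can. A call with a gripper value outside its range is refused whole. The fingers move at their own pace and stop on an object; "force" is the grip in N (left out, the last holds). Time passes only in rows, so rows that do not move let the fingers close, or fill a call up. It gives the time, the measured TCP pose, the force and the opening at its end, in the units of the state.
- get_state(): the state, without advancing time (a new reading comes with each control period).
- read_camera(name): name is "scene" or "top" or "wrist"; returns the picture (420x560x3 uint8, red, green, blue); there is no depth.
- camera_model(name): a dict with "fx", "fy", "cx", "cy" (pixels), "dist_coeffs" ([k1, k2, p1, p2, k3] as OpenCV has them; the pictures are not rectified), "xyz" and "rotation" of the camera in the world; the wrist camera has in their place "T_tool_cam" (4x4, takes a point from camera to tool coordinates, whose origin is the TCP and whose axes are the tool frame's). Camera axes: x right, y down, z forward; pixel columns grow to the right and rows downward; lengths in m; the calibration is good to about 2 mm. A picture is of the moment at which its call begins: read the wrist's pose just before it. camera_model takes no time and is no camera call.
- hand_in(): hands the job in, once; it reports no verdict.
Trained networks look in the newest picture that a camera, given by its name, has taken for a name from the list of things; names that differ only in an ending like _2 or _b are one class to them, and where a whole thing is asked for, a point or a joint stands for the part that bears it (a point fixed in the world has none). Each returns a list of dicts, best first, with "p" (0 to 1); they miss things now and then, are a little off and sometimes report something else, mostly with a low value. They report only what shows in the picture. A call takes as long as a camera call.
- find_in(camera, label): "extent" ([left, top, width, height] in pixels, round what is visible of it).
- silhouettes(camera, label): "mask" (420x560 bool, what is visible of it) and "extent" ([left, top, width, height] in pixels, round what is visible of it).
The state is a dict: "clock": time; "joint_pos": joint angles; "qvel": joint speeds; "tau": joint torques, N m; "tcp_pos": TCP position; "orientation": TCP orientation; "wrist_force": force on the tool from outside, world axes, zero at the start; "ft_torque": the same for the moment, N m; "finger_gap": finger opening in m.
Only numpy, scipy, OpenCV 4.12 (cv2) and the standard library are available. Lean on these libraries where they do the work, as an engineer would, in place of code of your own. Each camera call takes 0.05 s, during which the arm holds its last target.

## Working session

There is one attempt and no reset: what is moved stays moved. The work goes in short steps, Python scripts to look and compute and a tool call to move; the robot and the scene stay as the last step left them, time stands still between calls to the robot, and variables do not carry over. Pictures are saved under pics/ and viewed, and the job is handed in when it is done.

Besides the shell and the picture viewer there is one more tool, called after "Call:" in YAML: its name, and indented under it one key for each argument. step_arm: Moves the arm, as the interface text tells. Its arguments: {"type":"object","properties":{"targets":{"type":"array","items":{"type":"array"}},"force":{"type":"number"}},"required":["targets"]}

```bash
mkdir -p pics; python3 - <<'E'
from workcell import *
import cv2
s=get_state()
for k in s: print(k,s[k])
for n in ["scene","top","wrist"]:
    im=read_camera(n); cv2.imwrite(f"pics/{n}0.png",im[:,:,::-1]); print(n,camera_model(n))
    for l in ["station","offcut"]:
        print(n,l,[(d['p'],d['extent']) for d in find_in(n,l)][:2])
E
```

```text
clock 0.0
joint_pos [ 1.03142783e+00  3.13995395e-01  4.49840280e-02  1.30362114e+00
 -1.49544548e-05  1.43121573e+00]
qvel [-8.82911901e-04 -1.32709074e-04 -7.38012410e-04 -1.01171787e-04
  1.00425860e-03 -8.29334900e-05]
tau [ 1.63873997e-04 -4.80625284e+01  2.98533618e+01  1.96029874e-02
 -2.21824080e-04 -1.63433759e-05]
tcp_pos [0.22353713 0.52920722 0.2304138 ]
orientation [ 0.69281514  0.13979297  0.69323751 -0.14102077]
wrist_force [-0.43715351  0.37312412  0.26179203]
ft_torque [-0.00832862 -0.01718109  0.02986565]
finger_gap 0.0856942683737587
scene {'fx': 461.82266609126276, 'fy': 461.82266609126276, 'cx': 278.12582807429555, 'cy': 204.26598842691382, 'dist_coeffs': array([0.00113031, 0.        , 0.        , 0.        , 0.        ]), 'xyz': array([1.10228273, 0.76055209, 1.01728466]), 'rotation': array([-0.12258857,  0.29875843,  0.86340107, -0.38762614])}
scene station [(0.66, [204.5, 161.0, 142.6, 193.0])]
scene offcut [(0.64, [263.0, 190.7, 25.7, 25.8])]
top {'fx': 424.0824339746851, 'fy': 424.0824339746851, 'cx': 277.91166822508086, 'cy': 209.39081253810488, 'dist_coeff
[... 260 characters left out ...]

top offcut [(0.93, [260.8, 189.4, 33.1, 24.0])]
wrist {'fx': 304.0054557977043, 'fy': 304.0054557977043, 'cx': 274.6730133944129, 'cy': 209.49150810104058, 'dist_coeffs': array([-0.01968329,  0.        ,  0.        ,  0.        ,  0.        ]), 'T_tool_cam': array([[-7.25342716e-04, -3.20750312e-01,  9.47163508e-01,
        -1.43447700e-01],
       [ 9.99998928e-01, -1.43772079e-03,  2.78930240e-04,
         5.34920123e-04],
       [ 1.27228971e-03,  9.47162695e-01,  3.20751011e-01,
        -8.25939580e-02],
       [ 0.00000000e+00,  0.00000000e+00,  0.00000000e+00,
         1.00000000e+00]])}
wrist station [(0.53, [103.1, 406.5, 18.9, 13.5])]
wrist offcut [(0.73, [98.5, 410.2, 20.6, 8.0])]
```

View pics/top0.png

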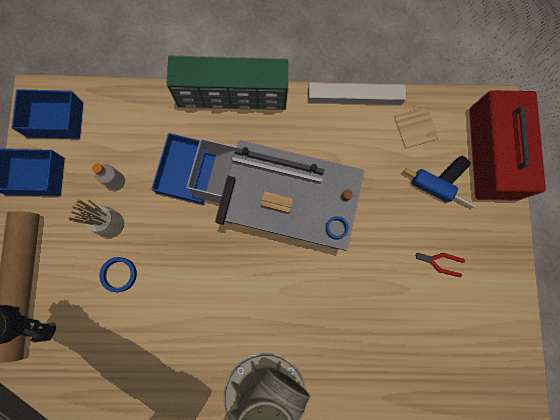

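View pics/scene0.png

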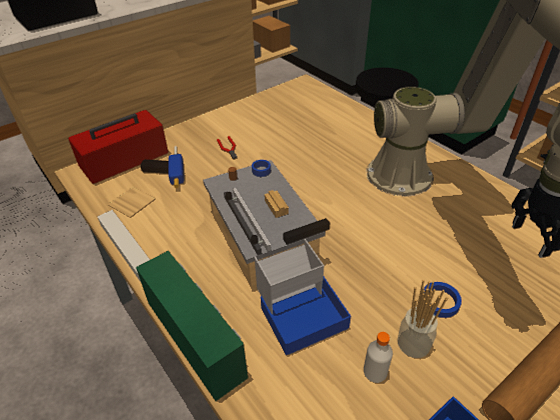

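```bash
python3 - <<'E'
import cv2
a=cv2.imread('pics/top0.png')[120:265,140:375]
cv2.imwrite('pics/topcrop0.png',cv2.resize(a,None,fx=3.4,fy=3.4,interpolation=cv2.INTER_CUBIC))
E
```

```text
(no output)
```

View pics/topcrop0.png

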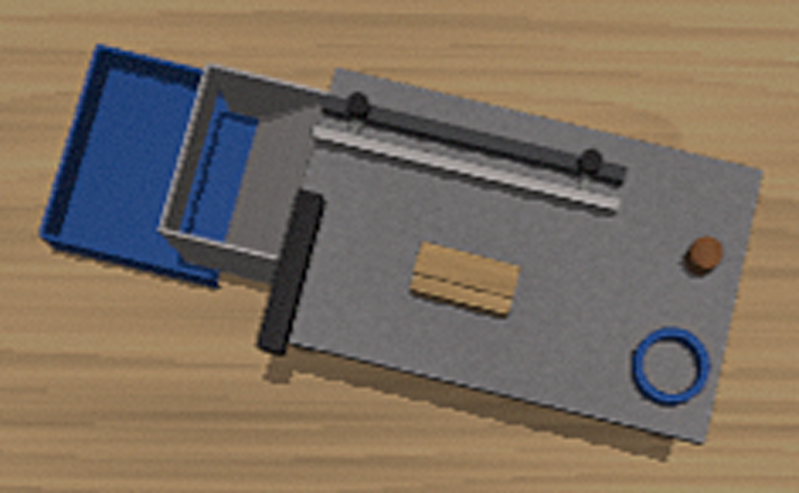

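The top view shows the ledge with its chute to the left. The far-right corner is at crop (762,170), the near-right at (703,443) and the far-left at (332,70). The fence is at the top, the black bar at the left, and the offcut sits around (465,278). I'll measure these next.

```bash
cat > h.py <<'E'
from workcell import *
import numpy as np, cv2
from scipy.spatial.transform import Rotation as R
def quat(q): return R.from_quat([q[1],q[2],q[3],q[0]])
def cam(n):
    m=camera_model(n)
    K=np.array([[m['fx'],0,m['cx']],[0,m['fy'],m['cy']],[0,0,1]])
    if n=='wrist':
        s=get_state(); T=np.eye(4);T[:3,:3]=quat(s['orientation']).as_matrix();T[:3,3]=s['tcp_pos']
        T=T@np.array(m['T_tool_cam']); Rm,t=T[:3,:3],T[:3,3]
    else: Rm,t=quat(m['rotation']).as_matrix(),np.array(m['xyz'])
    return K,np.array(m['dist_coeffs']),Rm,t
def unproj(c,px,z):
    K,d,Rm,t=c
    p=cv2.undistortPoints(np.array(px,float).reshape(-1,1,2),K,d).reshape(-1,2)
    r=np.c_[p,np.ones(len(p))]@Rm.T
    return t+r*((z-t[2])/r[:,2])[:,None]
def proj(c,X):
    K,d,Rm,t=c
    rv=cv2.Rodrigues(Rm.T)[0]
    return cv2.projectPoints(np.array(X,float).reshape(-1,1,3),rv,-Rm.T@t,K,d)[0].reshape(-1,2)
def st2w(S,p):  # S=(x,y,th)
    p=np.atleast_2d(np.array(p,float)); c,s=np.cos(S[2]),np.sin(S[2])
    return np.c_[S[0]+c*p[:,0]-s*p[:,1],S[1]+s*p[:,0]+c*p[:,1],p[:,2]]
def w2st(S,p):
    p=np.atleast_2d(np.array(p,float)); c,s=np.cos(S[2]),np.sin(S[2]); d=p[:,:2]-np.array(S[:2])
    return np.c_[c*d[:,0]+s*d[:,1],-s*d[:,0]+c*d[:,1],p[:,2:]]
E
python3 - <<'E'
from h import *
from scipy.optimize import least_squares
c=cam('top')
f=lambda L:np.array(L,float)/3.4+[140,120]
px=f([(762,170),(703,443),(332,70)])
W=unproj(c,px,.13); print(W, np.linalg.norm(W[0]-W[1]),np.linalg.norm(W[0]-W[2]))
P=np.array([[.13,-.36,.13],[-.1,-.36,.13],[.13,0,.13]])
# add chute outer corners: x -38..108, y 103 at z .13 (crop (207,67),(160,230)); 
P=np.r_[P,[[.108,.103,.13],[-.038,.103,.13]]]
px=np.r_[px,f([(207,66),(160,231)])]
r=least_squares(lambda S:(proj(c,st2w(S,P))-px).ravel(),[.5,.1,-.2])
S=r.x;print('S',S,'res px',r.fun.round(1))
fe=unproj(c,f([(313,134),(617,211)]),.155); print('fence front top',w2st(S,fe))
fe=unproj(c,f([(323,198),(300,190),(260,350)]),.157); print('bar',w2st(S,fe))
o=unproj(c,f([(411,294),(424,240),(520,264),(508,317)]),.156);print('offcut',w2st(S,o))
for k,X in enumerate([]):pass
E
```

```text
[[ 0.62281781 -0.26336566  0.13      ]
 [ 0.39995038 -0.21153748  0.13      ]
 [ 0.70070569  0.08861655  0.13      ]] 0.22881444802740203 0.36049688014515613
S [ 0.5756688   0.11567284 -0.22256924] res px [ 0.3 -0.1  0.7  0.5  0.6 -0.6 -0.6 -0.6 -1.   0.7]
fence front top [[ 0.06482472 -0.00117066  0.155     ]
 [ 0.06123854 -0.24989002  0.155     ]]
bar [[ 0.01562916 -0.02216406  0.157     ]
 [ 0.01758664 -0.00301497  0.157     ]
 [-0.11276274 -0.00519947  0.157     ]]
offcut [[-0.04235994 -0.10769268  0.156     ]
 [ 0.00190512 -0.10728719  0.156     ]
 [ 0.00110354 -0.18494194  0.156     ]
 [-0.04214885 -0.1853955   0.156     ]]
```

c comes out at about 27 mm, with the fence face near x=62 and the bar end near x=17. The offcut is at about (-20,-146) mm and almost straight. Next I'll plan the approach.

```bash
python3 - <<'E'
from h import *
import workcell
print([n for n in dir(workcell) if not n.startswith('_')], getattr(workcell,'hold_point_z',None))
S=[0.5757,0.1157,-0.2226]
c=cam('top'); s=get_state(); M=quat(s['orientation']).as_matrix(); print(M.round(3))
print('jar',unproj(c,[(110,222),(88,210)],0.0),unproj(c,[(88,212)],.2))
yd=np.array([np.sin(.2226),np.cos(.2226),0])
Rn=np.column_stack([[0,0,-1],yd,np.cross([0,0,-1],yd)])
for sg in (1,-1):
    Rt=np.column_stack([[0,0,-1],sg*yd,np.cross([0,0,-1],sg*yd)])
    print(sg,np.degrees(R.from_matrix(M.T@Rt).as_rotvec()),'R',Rt.round(3).tolist())
    t=st2w(S,[[-.10,-.146,.145]])[0]; print('target',t,'shift in new tool cm',Rt.T@(t-s['tcp_pos'])*100)
E
```

```text
['MotionError', 'camera_model', 'find_in', 'get_state', 'hand_in', 'hold_point_z', 'read_camera', 'silhouettes'] 0.0187
[[-0.     0.389  0.921]
 [-0.     0.921 -0.389]
 [-1.    -0.    -0.   ]]
jar [[0.48476891 0.46952138 0.        ]
 [0.51984598 0.53693473 0.        ]] [[0.48117515 0.45146226 0.2       ]]
1 [-1.01517104e+01 -1.07803739e-03  5.87372765e-03] R [[0.0, 0.221, 0.975], [0.0, 0.975, -0.221], [-1.0, 0.0, 0.0]]
target [ 0.44593546 -0.00462108  0.145     ] shift in new tool cm [  8.6233124  -47.20305949  33.46006748]
-1 [1.69848289e+02 8.72892157e-03 1.60206675e-03] R [[0.0, -0.221, -0.975], [0.0, -0.975, 0.221], [-1.0, -0.0, 0.0]]
target [ 0.44593546 -0.00462108  0.145     ] shift in new tool cm [  8.6233124   47.20305949 -33.46006748]
```

Call:
step_arm:
  targets:
    - [[-5.08,0,0],[0,0,0],3.0]
    - [[-5.07,0,0],[0,0,0],3.0]
    - [[0,0,0],[0,-3.5,2.5],3.0]
    - [[0,0,0],[0,-3.5,2.5],3.0]
    - [[0,0,0],[0,-3.5,2.5],3.0]
    - [[0,0,0],[0,-3.5,2.5],3.0]
    - [[0,0,0],[0,-3.5,2.5],3.0]
    - [[0,0,0],[0,-3.5,2.5],3.0]
    - [[0,0,0],[0,-3.5,2.5],3.0]
    - [[0,0,0],[0,-3.5,2.5],3.0]
  force: 20

```text
clock: 1.45
tcp_pos: [0.3575, 0.2109, 0.2316]
orientation: [0.703, 0.079, 0.702, -0.078]
wrist_force: [0.9, 0.6, 0.2]
finger_gap: 0.0301
```

Call:
step_arm:
  targets:
    - [[0,0,0],[0,-3.5,2.5],3.0]
    - [[0,0,0],[0,-3.5,2.5],3.0]
    - [[0,0,0],[0,-3.5,2.5],3.0]
    - [[0,0,0],[0,-3.5,2.5],3.0]
    - [[0,0,0],[0,-3,2],3.0]
    - [[0,0,0],[0,0,0],3.0]
    - [[0,0,0],[0,0,0],3.0]
    - [[0,0,0],[0,0,0],3.0]
    - [[0,0,0],[0,0,0],3.0]
    - [[0,0,0],[0,0,0],3.0]

```text
clock: 2.45
tcp_pos: [0.4362, 0.0212, 0.2314]
orientation: [0.703, 0.078, 0.703, -0.078]
wrist_force: [-0.6, -0.4, -0.1]
finger_gap: 0.0303
```

```bash
cat > look.py <<'E'
from h import *
import sys
S=[0.5757,0.1157,-0.2226]
n=sys.argv[1]; cams=sys.argv[2:] or ['wrist']
s=get_state(); print('t',s['clock'],'tcp st mm',(w2st(S,s['tcp_pos'])*1000).round(1),'tilt/yaw',(quat(s['orientation']).as_matrix()[:,1:]).round(3).tolist(),'F',s['wrist_force'].round(2),'gap',s['finger_gap'])
for k in cams:
    c=cam(k); im=read_camera(k)
    cv2.imwrite(f'pics/{k}{n}.png',im[:,:,::-1])
    if k=='top': cv2.imwrite(f'pics/topc{n}.png',cv2.resize(im[120:265,140:375,::-1],None,fx=3.4,fy=3.4,interpolation=cv2.INTER_CUBIC))
E
python3 look.py 1 wrist top
```

```text
t 2.45 tcp st mm [[-115.1 -123.   231.4]] tilt/yaw [[0.219, 0.976], [0.976, -0.219], [0.0, 0.0]] F [-0.62 -0.44 -0.06] gap 0.030309805826744137
```

View pics/wrist1.png

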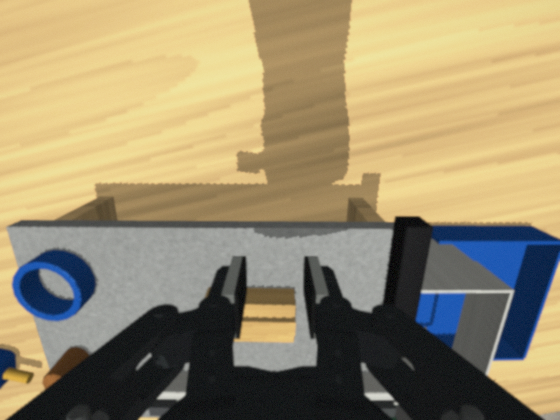

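View pics/topc1.png

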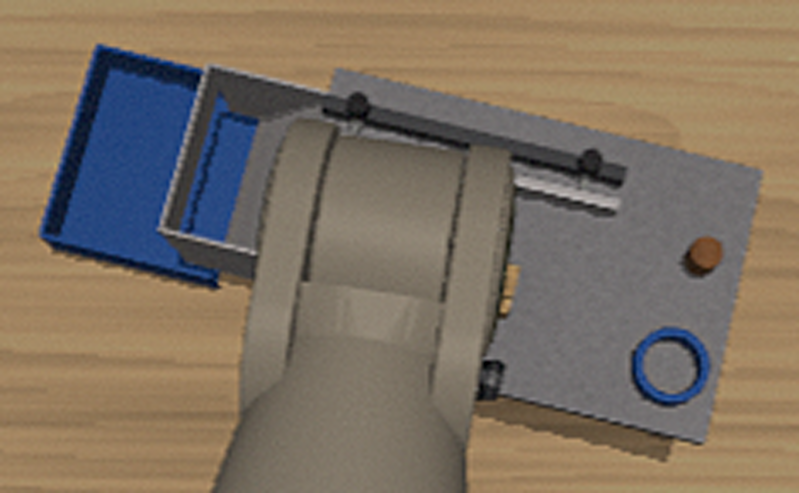

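The wrist view shows the near edge of the offcut from about (243,290) to (297,290). The left finger hides part of it. I'll check that against the estimate from the top camera.

```bash
python3 - <<'E'
from h import *
S=[0.5757,0.1157,-0.2226]
c=cam('wrist')
print(w2st(S,unproj(c,[(297,290),(297,342),(247,288)],.156)).round(4))
print(w2st(S,unproj(c,[(393,222),(10,224)],.13)).round(4), w2st(S,unproj(c,[(395,217),(430,217)],.157)).round(4))
print(proj(c,st2w(S,[[-.04,-.107,.156],[-.04,-.187,.156],[0,-.107,.156],[0,-.187,.156]])).round())
E
```

```text
[[-0.0522 -0.1039  0.156 ]
 [ 0.002  -0.1025  0.156 ]
 [-0.0542 -0.1456  0.156 ]]
[[-0.1031 -0.0202  0.13  ]
 [-0.101  -0.3548  0.13  ]] [[-0.1176 -0.0304  0.157 ]
 [-0.1176 -0.0034  0.157 ]]
[[293. 302.]
 [199. 302.]
 [292. 340.]
 [203. 340.]]
```

Call:
step_arm:
  targets:
    - [[0,0,0],[0,-1.15,1.5],3.0]
    - [[0,0,0],[0,-1.15,1.5],3.0]
    - [[0,0,0],[2,0,0],3.0]
    - [[0,0,0],[2,0,0],3.0]
    - [[0,0,0],[1.5,0,0],3.0]
    - [[0,0,0],[1,0,0],3.0]
    - [[0,0,0],[1,0,0],3.0]
    - [[0,0,0],[0.8,0,0],3.0]
    - [[0,0,0],[0.5,0,0],3.0]
    - [[0,0,0],[0,0,0],3.0]

```text
clock: 3.55
tcp_pos: [0.4606, -0.0089, 0.1428]
orientation: [0.702, 0.079, 0.703, -0.078]
wrist_force: [-0.1, 0.7, 0.1]
finger_gap: 0.0304
```

```bash
python3 look.py 2 wrist scene
```

```text
t 3.55 tcp st mm [[ -84.8 -147.   142.8]] tilt/yaw [[0.221, 0.975], [0.975, -0.221], [0.0, -0.001]] F [-0.09  0.67  0.08] gap 0.030425066486820296
```

View pics/wrist2.png

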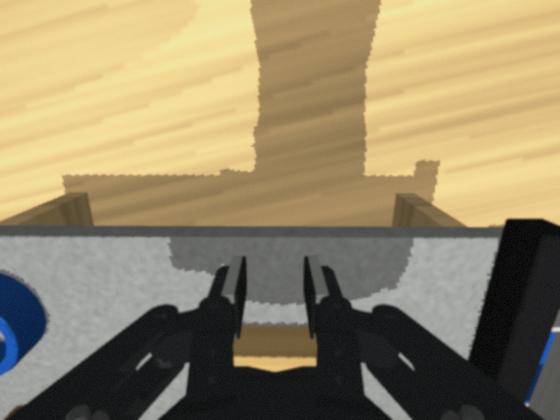

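View pics/scene2.png

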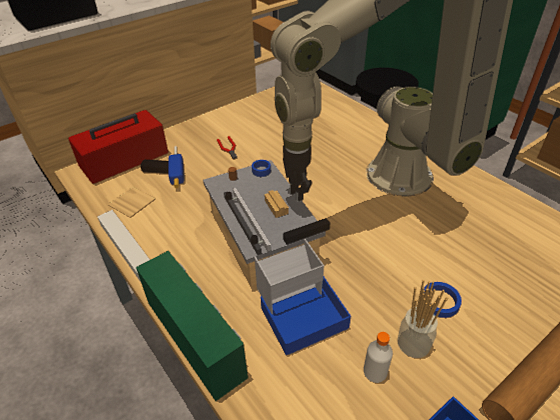

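The fingers sit either side of the offcut's middle, and the near face is at row 325, ahead of the tips. I'll push across slowly, stopping short of the fence.

Call:
step_arm:
  targets:
    - [[0,0,0],[0,0,0.6],3.0]
    - [[0,0,0],[0,0,0.6],3.0]
    - [[0,0,0],[0,0,0.6],3.0]
    - [[0,0,0],[0,0,0.3],3.0]
    - [[0,0,0],[0,0,0.3],3.0]
    - [[0,0,0],[0,0,0.3],3.0]
    - [[0,0,0],[0,0,0.3],3.0]
    - [[0,0,0],[0,0,0.3],3.0]
    - [[0,0,0],[0,0,0.3],3.0]
    - [[0,0,0],[0,0,0.4],3.0]

```text
clock: 4.65
tcp_pos: [0.4997, -0.0177, 0.1432]
orientation: [0.703, 0.079, 0.703, -0.078]
wrist_force: [-0.3, 0.6, 0.2]
finger_gap: 0.03
```

Call:
step_arm:
  targets:
    - [[0,0,0],[0,0,0.4],3.0]
    - [[0,0,0],[0,0,0.4],3.0]
    - [[0,0,0],[0,0,0.4],3.0]
    - [[0,0,0],[0,0,0.4],3.0]
    - [[0,0,0],[0,0,0.4],3.0]
    - [[0,0,0],[0,0,0.4],3.0]
    - [[0,0,0],[0,0,0.4],3.0]
    - [[0,0,0],[0,0,0.3],3.0]
    - [[0,0,0],[0,0,0.3],3.0]
    - [[0,0,0],[0,0,0],3.0]

```text
clock: 5.65
tcp_pos: [0.5334, -0.0254, 0.1433]
orientation: [0.703, 0.079, 0.703, -0.079]
wrist_force: [-0.2, 0.1, 0.1]
finger_gap: 0.0301
```

```bash
python3 look.py 3 wrist scene top; python3 -c "
import cv2
a=cv2.imread('pics/scene3.png')[150:280,190:345];cv2.imwrite('pics/scenec3.png',cv2.resize(a,None,fx=4.5,fy=4.5,interpolation=cv2.INTER_CUBIC))"
```

```text
t 5.65 tcp st mm [[ -10.1 -146.9  143.3]] tilt/yaw [[0.221, 0.975], [0.975, -0.221], [0.0, 0.0]] F [-0.24  0.12  0.07] gap 0.030141548764349324
```

View pics/scenec3.png

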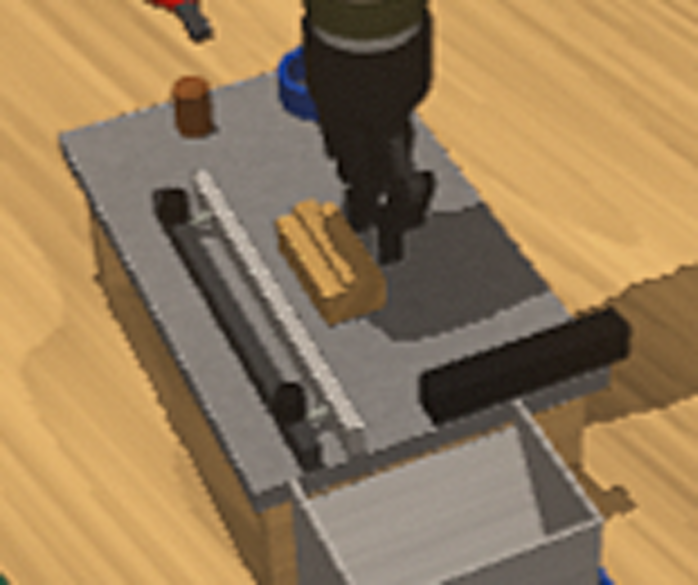

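View pics/wrist3.png

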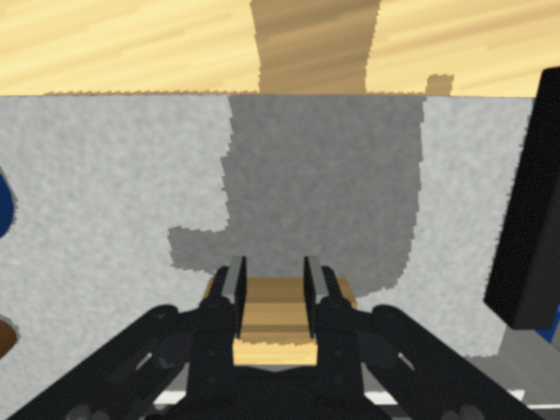

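View pics/topc3.png

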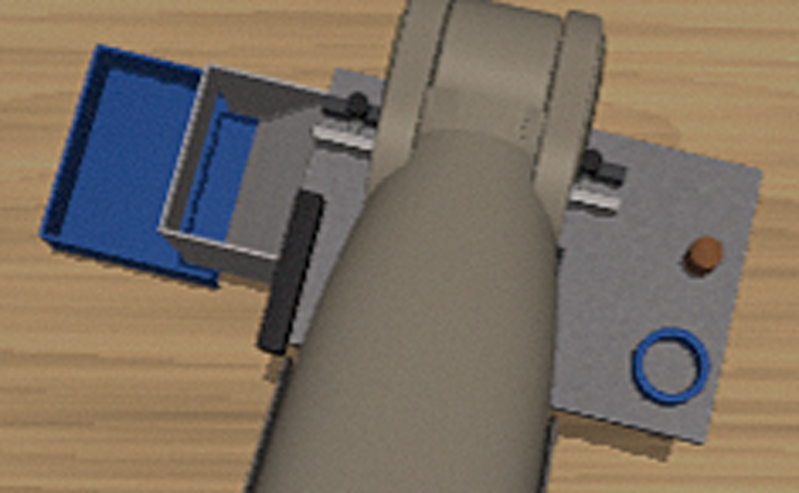

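The scene view shows the offcut pushed squarely and now about 20 mm from the fence. I'll carry on slowly.

Call:
step_arm:
  targets:
    - [[0,0,0],[0,0,0.3],3.0]
    - [[0,0,0],[0,0,0.3],3.0]
    - [[0,0,0],[0,0,0.3],3.0]
    - [[0,0,0],[0,0,0.2],3.0]
    - [[0,0,0],[0,0,0.2],3.0]
    - [[0,0,0],[0,0,0.1],3.0]
    - [[0,0,0],[0,0,0.1],3.0]
    - [[0,0,0],[0,0,0.1],3.0]
    - [[0,0,0],[0,0,0],3.0]
    - [[0,0,0],[0,0,0],3.0]

```text
clock: 6.8
tcp_pos: [0.5487, -0.0288, 0.1433]
orientation: [0.703, 0.079, 0.703, -0.079]
wrist_force: [-1.2, 0.4, 0.5]
finger_gap: 0.0304
```

```bash
python3 look.py 4 wrist scene; python3 -c "
import cv2
a=cv2.imread('pics/scene4.png')[150:280,190:345];cv2.imwrite('pics/scenec4.png',cv2.resize(a,None,fx=4.5,fy=4.5,interpolation=cv2.INTER_CUBIC))"
```

```text
t 6.8 tcp st mm [[   5.6 -146.9  143.3]] tilt/yaw [[0.221, 0.975], [0.975, -0.221], [0.0, 0.0]] F [-1.19  0.38  0.48] gap 0.030378537035957436
```

View pics/scenec4.png

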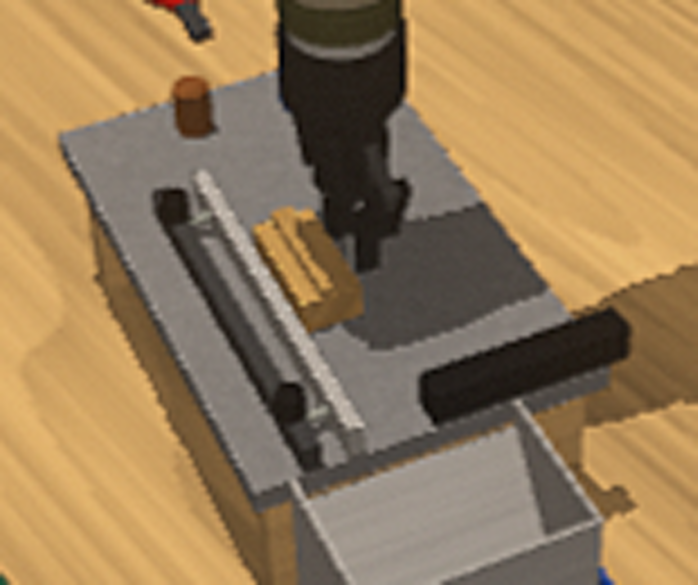

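Call:
step_arm:
  targets:
    - [[0,0,0],[0,0,0.1],3.0]
    - [[0,0,0],[0,0,0.1],3.0]
    - [[0,0,0],[0,0,0.1],3.0]
    - [[0,0,0],[0,0,0],3.0]
    - [[0,0,0],[0,0,0],3.0]
    - [[0,0,0],[0,0,0],3.0]
    - [[0,0,0],[0,0,0],3.0]
    - [[0,0,0],[0,0,0],3.0]
    - [[0,0,0],[0,0,0],3.0]
    - [[0,0,0],[0,0,0],3.0]

```text
clock: 7.9
tcp_pos: [0.5515, -0.0295, 0.1433]
orientation: [0.703, 0.079, 0.703, -0.079]
wrist_force: [0.6, 0.4, -0.3]
finger_gap: 0.0298
```

Call:
step_arm:
  targets:
    - [[0,0,0],[0,0,0.1],3.0]
    - [[0,0,0],[0,0,0.1],3.0]
    - [[0,0,0],[0,0,0],3.0]
    - [[0,0,0],[0,0,0],3.0]
    - [[0,0,0],[0,0,0],3.0]
    - [[0,0,0],[0,0,0],3.0]
    - [[0,0,0],[0,0,0],3.0]
    - [[0,0,0],[0,0,0],3.0]
    - [[0,0,0],[0,0,0],3.0]
    - [[0,0,0],[0,0,0],3.0]

```text
clock: 8.9
tcp_pos: [0.5534, -0.0299, 0.1433]
orientation: [0.703, 0.079, 0.703, -0.079]
wrist_force: [0.1, -0.0, 0.9]
finger_gap: 0.0298
```

TCP is at x≈10 with no contact force yet.

Call:
step_arm:
  targets:
    - [[0,0,0],[0,0,0.1],3.0]
    - [[0,0,0],[0,0,0],3.0]
    - [[0,0,0],[0,0,0.1],3.0]
    - [[0,0,0],[0,0,0],3.0]
    - [[0,0,0],[0,0,0],3.0]
    - [[0,0,0],[0,0,0],3.0]
    - [[0,0,0],[0,0,0],3.0]
    - [[0,0,0],[0,0,0],3.0]
    - [[0,0,0],[0,0,0],3.0]
    - [[0,0,0],[0,0,0],3.0]

```text
clock: 9.9
tcp_pos: [0.5551, -0.0302, 0.1433]
orientation: [0.703, 0.079, 0.703, -0.078]
wrist_force: [-4.8, 1.5, 2.5]
finger_gap: 0.03
```

```bash
python3 look.py 5 wrist scene; python3 -c "
import cv2
a=cv2.imread('pics/scene5.png')[150:280,190:345];cv2.imwrite('pics/scenec5.png',cv2.resize(a,None,fx=4.5,fy=4.5,interpolation=cv2.INTER_CUBIC))"
```

```text
t 9.9 tcp st mm [[  12.1 -146.9  143.3]] tilt/yaw [[0.221, 0.975], [0.975, -0.221], [0.0, -0.0]] F [-4.8   1.5   2.48] gap 0.029960667027119733
```

View pics/scenec5.png

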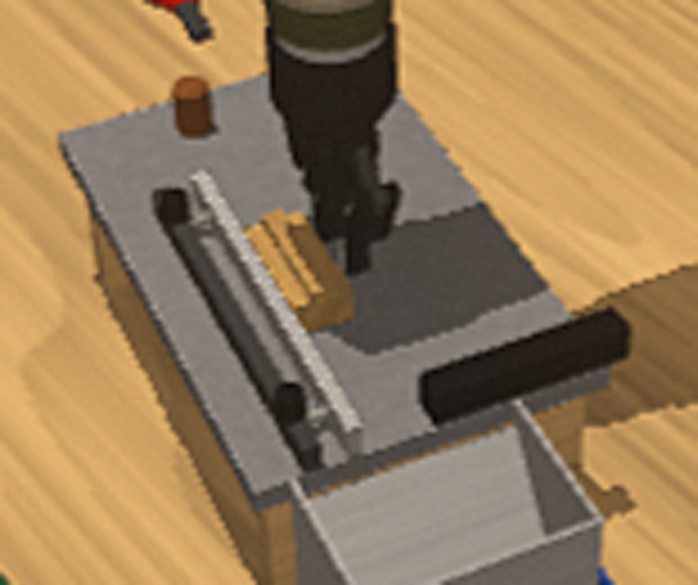

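View pics/wrist5.png

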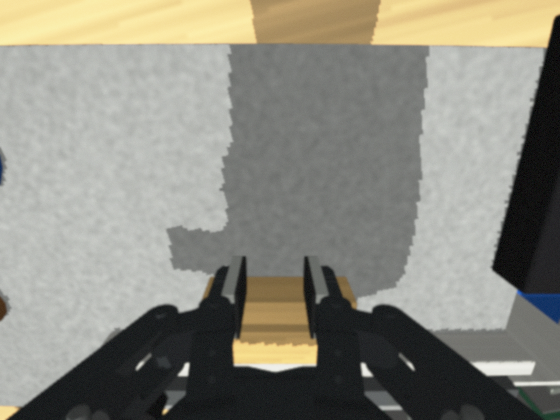

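The wrist force of about 5 N and the scene view both show the offcut flush against the fence. I'll back off, lift, close the fingers and go behind the tail.

Call:
step_arm:
  targets:
    - [[0,0,0],[0,0,-0.5],3.0]
    - [[0,0,0],[0,0,-1.0],3.0]
    - [[0,0,0],[-1.5,0,0],3.0]
    - [[0,0,0],[-2.5,0,0],3.0]
    - [[0,0,0],[-2,0,0],0]
    - [[0,0,0],[0,-2.5,0],0]
    - [[0,0,0],[0,-2.5,2.0],0]
    - [[0,0,0],[0,-2.5,2.0],0]
    - [[0,0,0],[0,0,0.6],0]
    - [[0,0,0],[0,0,0],0]

```text
clock: 11.0
tcp_pos: [0.5695, -0.1111, 0.2031]
orientation: [0.703, 0.079, 0.702, -0.079]
wrist_force: [-1.2, -0.2, 0.4]
finger_gap: -0.0002
```

```bash
python3 look.py 6 wrist scene top; python3 -c "
import cv2
a=cv2.imread('pics/scene6.png')[150:280,190:345];cv2.imwrite('pics/scenec6.png',cv2.resize(a,None,fx=4.5,fy=4.5,interpolation=cv2.INTER_CUBIC))"
```

```text
t 11.0 tcp st mm [[  44.  -222.5  203.1]] tilt/yaw [[0.222, 0.975], [0.975, -0.222], [0.0, 0.001]] F [-1.19 -0.25  0.44] gap -0.00020985018415715413
```

View pics/scenec6.png

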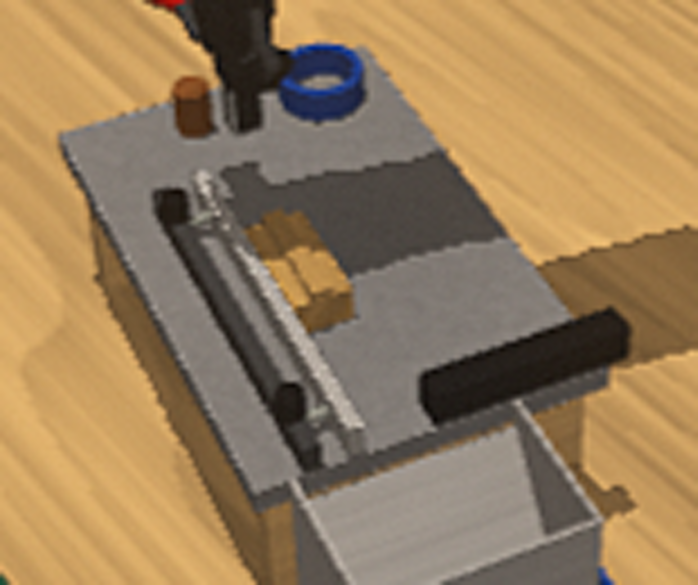

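View pics/wrist6.png

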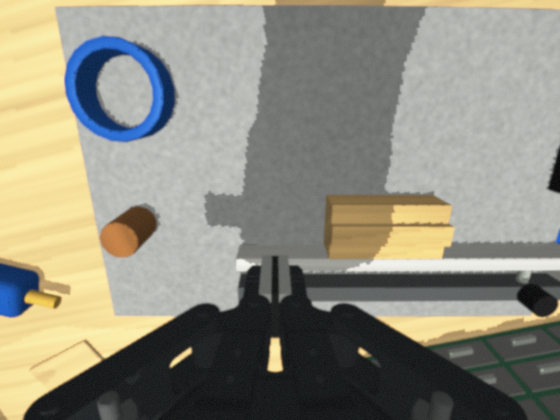

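View pics/topc6.png

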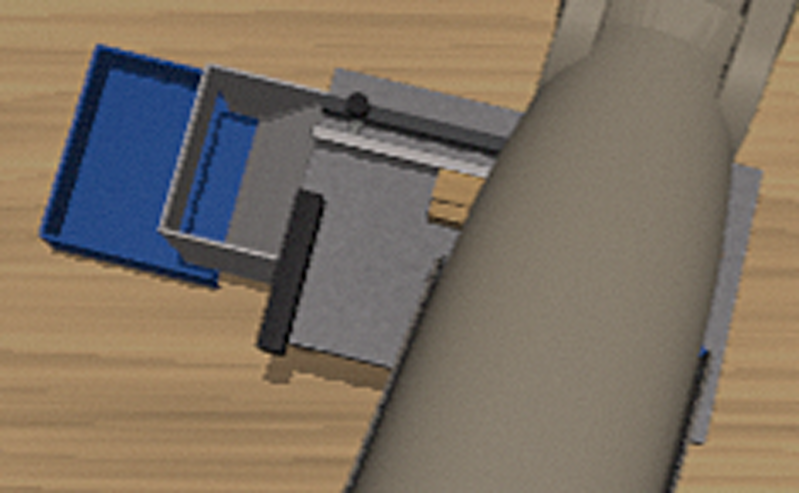

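The wrist view shows the offcut at columns 326–452, parallel to the fence and touching it. I'll measure it and the fence face from this picture.

```bash
python3 - <<'E'
from h import *
S=[0.5757,0.1157,-0.2226]
c=cam('wrist')
print('bottom near edge z.13',w2st(S,unproj(c,[(329,196),(432,195)],.13)).round(4).tolist())
print('near top edges z.156',w2st(S,unproj(c,[(328,205),(449,203)],.156)).round(4).tolist())
print('fence base z.13',w2st(S,unproj(c,[(243,244),(530,243)],.13)).round(4).tolist())
print('fence face top z.155',w2st(S,unproj(c,[(240,260),(530,258)],.155)).round(4).tolist())
E
```

```text
bottom near edge z.13 [[0.023, -0.1803, 0.13], [0.0222, -0.1034, 0.13]]
near top edges z.156 [[0.0216, -0.1854, 0.156], [0.0203, -0.1052, 0.156]]
fence base z.13 [[0.062, -0.2454, 0.13], [0.0618, -0.0178, 0.13]]
fence face top z.155 [[0.0627, -0.2451, 0.155], [0.0618, -0.0379, 0.155]]
```

Call:
step_arm:
  targets:
    - [[0,0,0],[1.5,0,-0.2],0]
    - [[0,0,0],[1.5,0,0],0]
    - [[0,0,0],[1.5,0,0],0]
    - [[0,0,0],[1.0,0,0],0]
    - [[0,0,0],[0.6,0,0],0]
    - [[0,0,0],[0,0.3,0],0]
    - [[0,0,0],[0,0.3,0],0]
    - [[0,0,0],[0,0.3,0],0]
    - [[0,0,0],[0,0.3,0],0]
    - [[0,0,0],[0,0.3,0],0]

```text
clock: 12.15
tcp_pos: [0.5707, -0.095, 0.1427]
orientation: [0.703, 0.079, 0.702, -0.079]
wrist_force: [-0.3, -0.1, 1.3]
finger_gap: -0.0
```

Call:
step_arm:
  targets:
    - [[0,0,0],[0,0.3,0],0]
    - [[0,0,0],[0,0.3,0],0]
    - [[0,0,0],[0,0.3,0],0]
    - [[0,0,0],[0,0.4,0],0]
    - [[0,0,0],[0,0.4,0],0]
    - [[0,0,0],[0,0.4,0],0]
    - [[0,0,0],[0,0.4,0],0]
    - [[0,0,0],[0,0.4,0],0]
    - [[0,0,0],[0,0.4,0],0]
    - [[0,0,0],[0,0,0],0]

```text
clock: 13.15
tcp_pos: [0.5778, -0.0624, 0.1423]
orientation: [0.703, 0.078, 0.703, -0.078]
wrist_force: [0.4, -0.7, 1.0]
finger_gap: 0.0002
```

```bash
python3 look.py 7 wrist scene top; python3 -c "
import cv2
a=cv2.imread('pics/scene7.png')[150:280,190:345];cv2.imwrite('pics/scenec7.png',cv2.resize(a,None,fx=4.5,fy=4.5,interpolation=cv2.INTER_CUBIC))"
```

```text
t 13.15 tcp st mm [[  41.3 -173.3  142.3]] tilt/yaw [[0.22, 0.975], [0.975, -0.22], [0.0, -0.0]] F [ 0.38 -0.65  1.03] gap 0.00019691979275895428
```

View pics/scenec7.png

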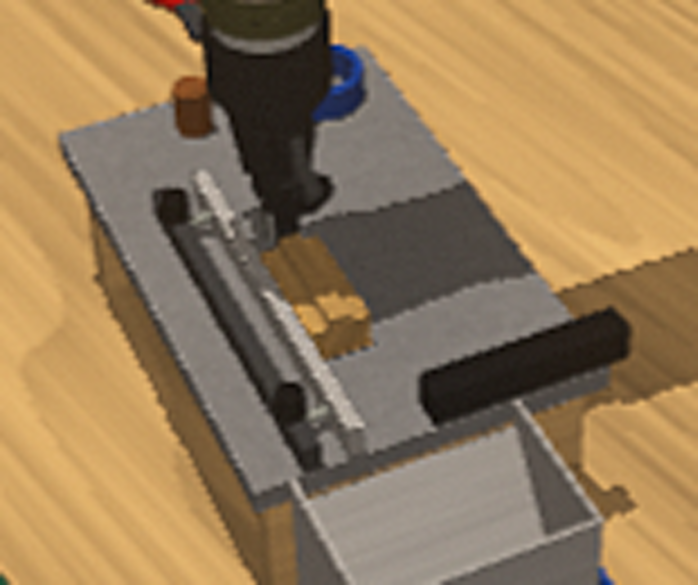

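View pics/wrist7.png

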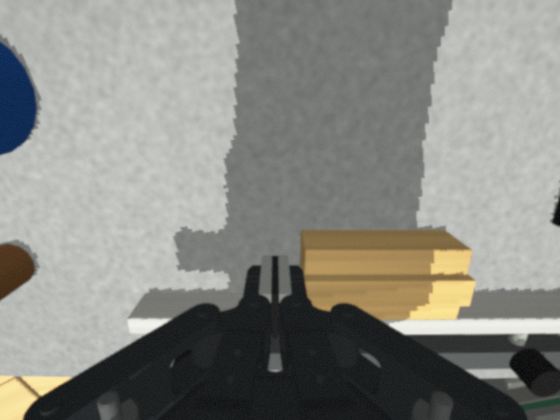

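It is sliding flush along the fence: the near edge is level at rows 232–250 and there is contact at column 300. I'll go on to just before the gap.

Call:
step_arm:
  targets:
    - [[0,0,0],[0,0.4,0],0]
    - [[0,0,0],[0,0.5,0],0]
    - [[0,0,0],[0,0.5,0],0]
    - [[0,0,0],[0,0.5,0],0]
    - [[0,0,0],[0,0.5,0],0]
    - [[0,0,0],[0,0.5,0],0]
    - [[0,0,0],[0,0.5,0],0]
    - [[0,0,0],[0,0.5,0],0]
    - [[0,0,0],[0,0.4,0],0]
    - [[0,0,0],[0,0,0],0]

```text
clock: 14.3
tcp_pos: [0.5873, -0.0205, 0.1423]
orientation: [0.703, 0.078, 0.703, -0.078]
wrist_force: [-1.1, -0.3, -0.8]
finger_gap: -0.0001
```

```bash
python3 look.py 8 wrist scene; python3 -c "
import cv2
a=cv2.imread('pics/scene8.png')[150:280,190:345];cv2.imwrite('pics/scenec8.png',cv2.resize(a,None,fx=4.5,fy=4.5,interpolation=cv2.INTER_CUBIC))"
```

```text
t 14.3 tcp st mm [[  41.4 -130.3  142.3]] tilt/yaw [[0.22, 0.975], [0.975, -0.22], [0.0, 0.0]] F [-1.08 -0.3  -0.8 ] gap -8.586031015747049e-05
```

View pics/scenec8.png

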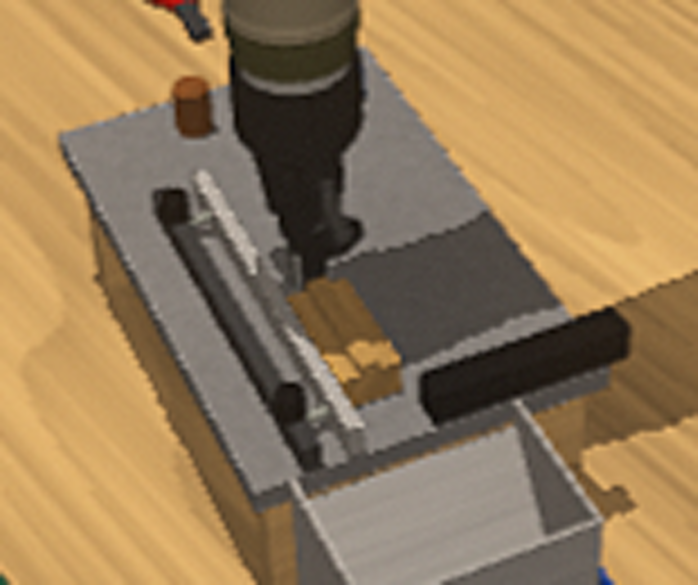

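View pics/wrist8.png

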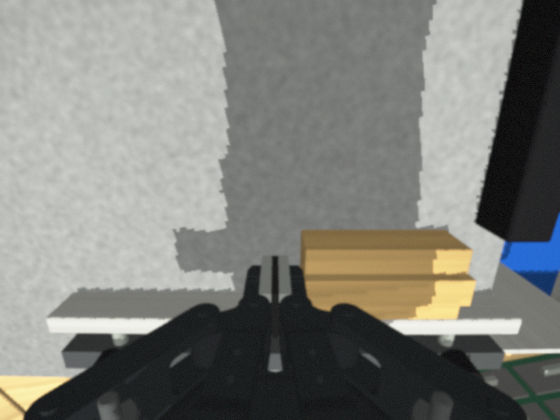

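The offcut is still straight. Its near base edge, at row 232, clears the bar's corner at (478,222). Now slowly into the gap.

Call:
step_arm:
  targets:
    - [[0,0,0],[0,0.3,0],0]
    - [[0,0,0],[0,0.3,0],0]
    - [[0,0,0],[0,0.3,0],0]
    - [[0,0,0],[0,0.3,0],0]
    - [[0,0,0],[0,0.3,0],0]
    - [[0,0,0],[0,0.3,0],0]
    - [[0,0,0],[0,0.3,0],0]
    - [[0,0,0],[0,0.3,0],0]
    - [[0,0,0],[0,0.3,0],0]
    - [[0,0,0],[0,0,0],0]

```text
clock: 15.4
tcp_pos: [0.5932, 0.0057, 0.1423]
orientation: [0.703, 0.079, 0.703, -0.078]
wrist_force: [-0.8, 0.0, -0.7]
finger_gap: 0.0001
```

```bash
python3 look.py 9 wrist
```

```text
t 15.4 tcp st mm [[  41.4 -103.4  142.3]] tilt/yaw [[0.22, 0.975], [0.975, -0.22], [0.0, -0.0]] F [-0.75  0.02 -0.72] gap 8.745662604461517e-05
```

View pics/wrist9.png

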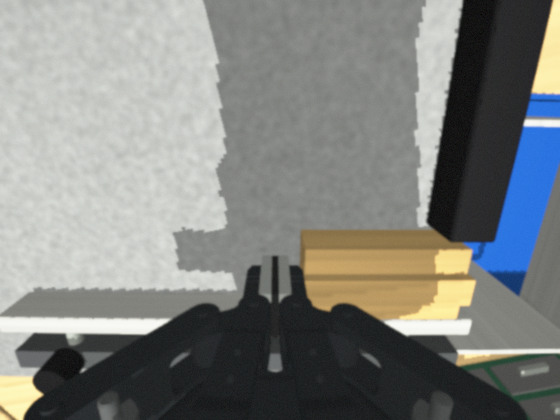

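The nose is in the gap, square, with no resistance. I'll continue towards the edge.

Call:
step_arm:
  targets:
    - [[0,0,0],[0,0.3,0],0]
    - [[0,0,0],[0,0.3,0],0]
    - [[0,0,0],[0,0.3,0],0]
    - [[0,0,0],[0,0.3,0],0]
    - [[0,0,0],[0,0.3,0],0]
    - [[0,0,0],[0,0.3,0],0]
    - [[0,0,0],[0,0.3,0],0]
    - [[0,0,0],[0,0.3,0],0]
    - [[0,0,0],[0,0,0],0]
    - [[0,0,0],[0,0,0],0]

```text
clock: 16.45
tcp_pos: [0.5985, 0.0288, 0.1423]
orientation: [0.703, 0.079, 0.703, -0.078]
wrist_force: [0.1, -0.4, 0.3]
finger_gap: -0.0001
```

```bash
python3 look.py 10 wrist; python3 - <<'E'
from h import *
S=[0.5757,0.1157,-0.2226]
c=cam('wrist')
print('tail/front base',w2st(S,unproj(c,[(302,231)],.13)).round(4).tolist(),w2st(S,unproj(c,[(302,250),(468,248)],.156)).round(4).tolist())
E
```

```text
t 16.45 tcp st mm [[ 41.4 -79.8 142.3]] tilt/yaw [[0.221, 0.975], [0.975, -0.221], [0.0, 0.0]] F [ 0.12 -0.42  0.28] gap -6.666276372692787e-05
tail/front base [[0.0243, -0.0641, 0.13]] [[0.0231, -0.0664, 0.156], [0.0223, 0.0126, 0.156]]
```

View pics/wrist10.png

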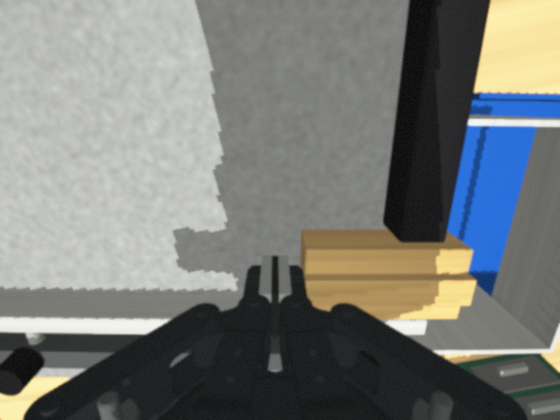

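Tail is at y≈-66, centre ≈-26 mm, straight and flat, so the milestone pose has been reached. I'll keep pushing over the edge.

Call:
step_arm:
  targets:
    - [[0,0,0],[0,0.3,0],0]
    - [[0,0,0],[0,0.3,0],0]
    - [[0,0,0],[0,0.3,0],0]
    - [[0,0,0],[0,0.3,0],0]
    - [[0,0,0],[0,0.3,0],0]
    - [[0,0,0],[0,0.3,0],0]
    - [[0,0,0],[0,0.3,0],0]
    - [[0,0,0],[0,0.3,0],0]
    - [[0,0,0],[0,0.3,0],0]
    - [[0,0,0],[0,0.3,0],0]

```text
clock: 17.5
tcp_pos: [0.6052, 0.0582, 0.1424]
orientation: [0.703, 0.079, 0.703, -0.078]
wrist_force: [-0.1, -0.2, 0.1]
finger_gap: 0.0001
```

```bash
python3 look.py 11 wrist
```

```text
t 17.5 tcp st mm [[ 41.5 -49.6 142.4]] tilt/yaw [[0.221, 0.975], [0.975, -0.221], [0.0, 0.0]] F [-0.1  -0.23  0.08] gap 0.0001162592457634872
```

View pics/wrist11.png

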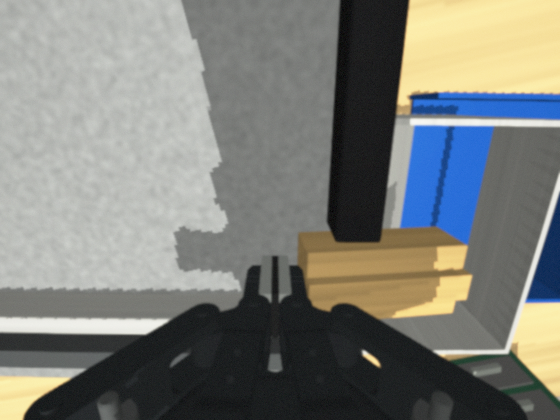

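The offcut is just starting to tip over the edge. I'll give it a little more push.

Call:
step_arm:
  targets:
    - [[0,0,0],[0,0.3,0],0]
    - [[0,0,0],[0,0.3,0],0]
    - [[0,0,0],[0,0.3,0],0]
    - [[0,0,0],[0,0.3,0],0]
    - [[0,0,0],[0,0.3,0],0]
    - [[0,0,0],[0,0,0],0]
    - [[0,0,0],[0,0,0],0]
    - [[0,0,0],[0,0,0],0]
    - [[0,0,0],[0,0,0],0]
    - [[0,0,0],[0,0,0],0]

```text
clock: 18.55
tcp_pos: [0.6084, 0.0724, 0.1423]
orientation: [0.703, 0.079, 0.703, -0.079]
wrist_force: [-0.4, 0.3, 0.3]
finger_gap: -0.0001
```

```bash
python3 look.py 12 wrist scene; python3 -c "
import cv2
a=cv2.imread('pics/scene12.png')[200:355,200:355];cv2.imwrite('pics/scenec12.png',cv2.resize(a,None,fx=3.8,fy=3.8,interpolation=cv2.INTER_CUBIC))"
```

```text
t 18.55 tcp st mm [[ 41.4 -35.  142.3]] tilt/yaw [[0.221, 0.975], [0.975, -0.221], [0.0, 0.0]] F [-0.39  0.27  0.33] gap -0.00011151050442826524
```

View pics/scenec12.png

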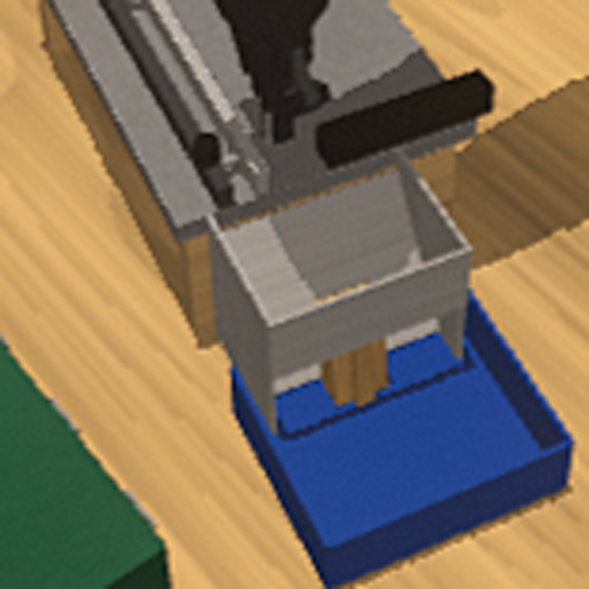

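View pics/wrist12.png

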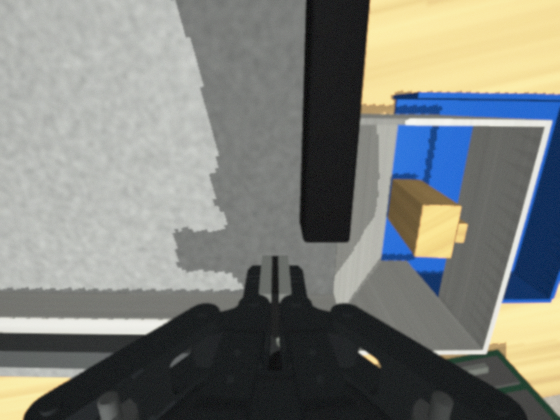

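It dropped, and the offcut now shows at the bottom of the chute in the bin. I'll retreat and check its height and that it is at rest.

Call:
step_arm:
  targets:
    - [[0,0,0],[0,-1,0],0]
    - [[0,0,0],[-2,0,0],0]
    - [[0,0,0],[-3,0,0],0]
    - [[0,0,0],[-4,0,0],0]
    - [[0,0,0],[-3,0,0],0]
    - [[0,0,0],[0,-4,-3],0]
    - [[0,0,0],[0,-4,-3],0]
    - [[0,0,0],[0,-4,-3],0]
    - [[0,0,0],[0,-3,-2],0]
    - [[0,0,0],[0,0,0],0]

```text
clock: 19.65
tcp_pos: [0.4625, -0.0617, 0.2628]
orientation: [0.702, 0.08, 0.703, -0.08]
wrist_force: [0.6, 0.8, -0.3]
finger_gap: -0.0001
```

```bash
python3 look.py 13 scene top; python3 - <<'E'
from h import *
import subprocess
S=[0.5757,0.1157,-0.2226]
for k in ['scene','top']:
    a=cv2.imread(f'pics/{k}13.png')
    c=cam(k)
    for d in silhouettes(k,'offcut')[:2]:
        v,u=np.nonzero(d['mask']); p=[(u.mean(),v.mean())]
        print(k,d['p'],d['extent'],[w2st(S,unproj(c,p,z)).round(3).tolist() for z in (.02,.05,.08)])
a=cv2.imread('pics/scene13.png')[200:355,200:355];cv2.imwrite('pics/scenec13.png',cv2.resize(a,None,fx=3.8,fy=3.8,interpolation=cv2.INTER_CUBIC))
b=cv2.imread('pics/scene12.png')[270:320,270:320].astype(int)
E
```

```text
t 19.65 tcp st mm [[ -71.2 -198.   262.8]] tilt/yaw [[0.225, 0.974], [0.974, -0.225], [-0.001, -0.0]] F [ 0.6   0.8  -0.25] gap -7.917310985129249e-05
scene 0.49 [284.6, 290.4, 15.7, 15.7] [[[0.042, 0.087, 0.02]], [[0.052, 0.107, 0.05]], [[0.062, 0.127, 0.08]]]
top 0.47 [196.3, 159.5, 13.8, 21.3] [[[0.05, 0.093, 0.02]], [[0.043, 0.087, 0.05]], [[0.036, 0.08, 0.08]]]
```

View pics/topc13.png

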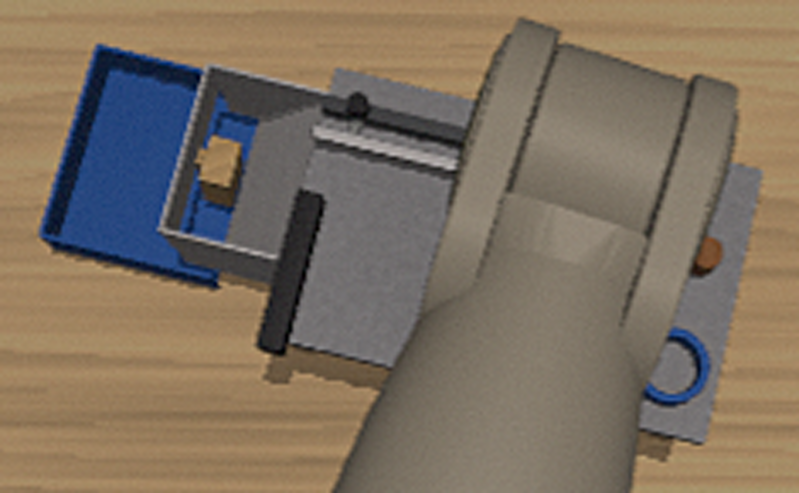

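View pics/scenec13.png

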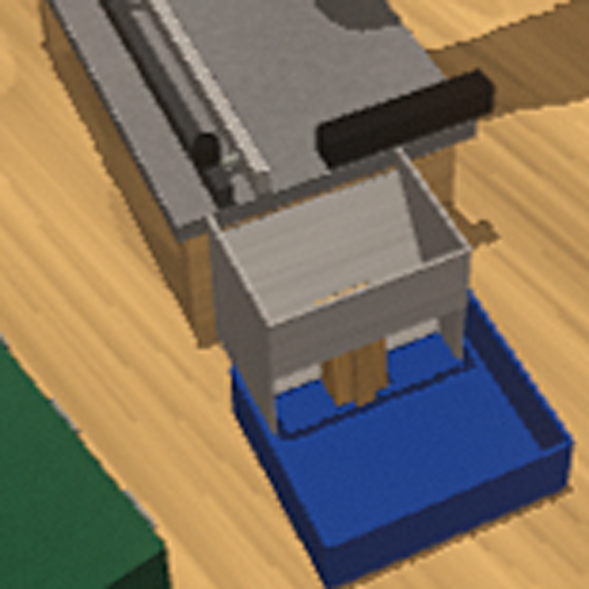

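```bash
python3 - <<'E'
from h import *
a=cv2.imread('pics/scene12.png').astype(int);b=cv2.imread('pics/scene13.png').astype(int)
print('diff around offcut',abs(a-b)[285:312,275:305].mean())
print(get_state()['qvel'].round(4)); print(hand_in())
E
```

```text
diff around offcut 2.8835390946502057
[ 0.018   0.0148  0.0078  0.0005 -0.0022  0.0001]
the job is handed in; nothing more can be done
None
```

The offcut went off the end of the ledge and now rests in the blue bin at the bottom of the chute; the job is handed in. I pushed it across with slightly open fingers until it lay flush on the fence. Then I pushed its tail with closed fingers along the fence and through the 44 mm gap.

**Forces:** The wrist readings at the ends of the moves peaked at about 5.6 N, at fence contact. The push along the fence never showed more than about 1.4 N.

**On the way:** With the centre about 26 mm before the edge, the wrist camera showed it flat and straight.

**At the end:**
- **Offcut position:** it leans nearly upright against the chute, with its centre about 45 mm above the table, at station x ≈ 45 mm and y ≈ 90 mm. The height is inferred from the upright pose and where the two cameras' rays meet. The networks were only about 0.5 sure of it there, but the pictures agree.
- **At rest:** two pictures about 1 s apart show it in the same place.
- **Other things:** the dowel and ledge tape look unmoved in the last pictures. I did not measure the items on the table again, but the arm went nowhere near them after the first approach.
- **Robot:** it was clear of everything, about 130 mm above the ledge, at hand-in. The whole job took about 20 s.

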